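Gauge the bore depth of a mill blank and present the reading

TASK

Push the carrier along its rails until it clicks into the gauging detent, so that the bored mill blank stands in line with the guide tube. Take the depth gauge from its rest, slide it tip first through the tube into the bore until its collar stops against the tube's mouth, then draw it straight out without disturbing the pushed-in measuring pin. Finish holding the gauge: keep it in the gripper, level and still, with its tip in the lamp's light about 12 cm in front of the shade so the pin can be read, and leave the carrier in its detent and the other things on the bench alone.

Things in the scene. Friction and masses are not known exactly. Their poses are not given: they have to be found in the camera images.
- jig: Gauging jig, fixed: plywood base (x -210 to 120, y -40 to 185, 12 mm thick), two rails, level steel guide tube on a block. Origin on the bench below the tube's mouth; x along the rails, the way the carrier is pushed; y the way into the tube and bore; z up. Nothing but the base stands before the mouth (y below 0); no part of jig or carrier is over 142 mm high.
- mouth (a point): Centre of the guide tube's flared mouth, 110 mm above the bench, axes as the jig. Tube 50 mm long, 28 mm wide inside at the mouth, narrowing within 12 mm to 14 mm; 36 mm outside. With the carrier in the detent the blank's bore (26 mm wide) lies on the tube's axis: it begins 58 mm in from the mouth and its floor is 108 mm in.
- carrier (a joint): Position of the carrier on its rails (m), grows along the jig's x. Starts from 0 to 0.05; the gauging detent is at 0.110 (spring plunger drops into a V notch in the strip beside the rails, pulls in from about 4 mm either side, 3 to 7 N to leave); end stop at 0.116. Sliding takes 1 to 2 N; it stays where left.
- push_face (a point): Middle of the flat near (-x) face of the carrier's upright wooden hand grip, 100 mm above the bench, axes as the jig; push along +x. Grip 14 mm thick along x, 50 mm wide, from 56 to 122 mm height, 29 mm clear of the blank behind it (lying wooden cylinder 60 mm thick, 80 long, top at 140 mm). In the detent this point is at x -73, y 98 mm in the jig's axes.
- gauge: Depth gauge, loose, 0.12 to 0.18 kg, lying level in its rest. Origin on its axis at the collar's front face; x to the tip, z up. Collar 38 mm wide, x -10 to 0; square beech handle 24 x 24 mm, x -130 to -20, flats facing y and z; before the collar an 11 mm sleeve to x = 90, then the 8 mm measuring pin to x = 118 when out. Centre of mass about 20 mm behind the origin.
- handle_mid (a point): Point on the gauge's axis 55 mm behind the collar's front face, on the square handle: the place to grip. In the rest it is 60 mm above the bench, free for 41 mm or more along the axis either way and below down to 10 mm above the bench.
- tip (a point): End of the measuring pin, the tip of the gauge, axes as the gauge; moves with the pin.
- pin (a joint): How far the measuring pin is pushed back into the sleeve (m): 0 out, at most 0.022. Starts 0 to 0.003. Held by friction only (2 N), it stays where pushed; with the collar against the tube's mouth and the carrier in the detent, the bore floor has pushed it to 0.010.
- rest: Wooden rest, fixed, base 250 x 70 x 10 mm; origin under its centre, x along the gauge. Two posts 56 mm wide, 70 mm high, 14 mm thick at x = -85 (handle lies in a 27 mm slot) and x = 95 mm (sleeve in a 14 mm slot), slots open at the top. The collar's front face lies at x = 30 mm.
- lamp: Black gooseneck bench lamp, fixed. Origin on the bench straight below the middle of its light; the round foot (120 mm wide) stands at x = 170 mm. The shade (72 mm wide) looks towards the lamp's -x and down, 40 degrees off vertical; its mouth's centre is at x = 77, y = 0, z = 312 mm in the lamp's axes. Lamp at most 430 mm high.
- lamp_spot (a point): Middle of the lamp's light, the place for the gauge's tip: 120 mm out from the shade's mouth along its axis, 220 mm above the bench.
- mill: Bystander: finished turned wooden mill standing upright, 56 mm wide, 160 mm high; origin under its foot.
- gouge: Bystander: hand tool with a wooden handle lying on the bench, 240 mm long; origin under its middle.
- glue: Bystander: white bottle standing, 56 mm wide, 150 mm high; origin under it.
- bowl: Bystander: wooden bowl, 130 mm wide, 55 mm high; origin under it.
There are look-alikes about, which are no part of the job. What is shaped like the gauge but green is not meant.

How it is judged:
By the outcome, as a careful person would: the job done as asked, in the order asked, and still so for the second after the job is handed in, while the arm keeps its last pose, push and grip.
It also fails if it takes over 67 s, if anything falls off the work surface, if the arm or the gripper's body presses on something with over 40 N, if the wrist force passes 120 N, or if a joint passes its speed limit or range.

ROBOT

A 7-joint arm with a two-finger parallel gripper is mounted at the origin on the work surface. World frame = base frame: x ahead of the robot, y to its left, z up, the work surface at z = 0. Lengths are in m, angles in rad, forces in N, time in s.
With the tool pointing down it reaches from about 0.35 to 0.9 m from the base axis. Payload 7.2 kg.
Tool frame: the origin (TCP) lies midway between the tips of the shut fingers; the grasp point (between the pads) lies 19 mm behind it; y points along the fingers, z is the direction in which the jaws open and shut, and the axes are right-handed (so a half turn about y gives the same grasp; the last joint's range is limited). The gripper opens to 88 mm and grips with 3 to 60 N. Pads are 20 mm wide; open, the fingers measure 115 mm over their backs; the gripper's body (75 mm by 178 mm) begins 61 mm behind the grasp point.
Start: joints at [1.138, 0.411, -0.013, 1.596, 0.006, 1.134, -0.082], TCP at [0.223, -0.584, 0.223] pointing down, gripper open.
Joint ranges: [-2.95, 2.95], [-0.29, 1.99], [-1.47, 1.44], [0.14, 2.54], [-1.03, 4.17], [0.13, 1.85], [-2.86, 2.86]. Speed limits (rad/s): [2.39, 2.39, 3.01, 3.01, 3.14, 3.14, 3.14].

INTERFACE

Orientations are given as a unit quaternion [w, x, y, z].
In Python, from plant import * gives the robot as it stands.
- The arm moves only by the tool send_rows, never from a script. Its argument "commands" is a list of rows, each an object with "travel": the shift along the world's x, y, z in m, a list of three; "dr": the turn, a rotation vector about the world's x, y, z in degrees, a list of three; "claw": the opening, from 0 (shut) to 1 (fully open). A call has 1 to 10 rows; each row is the pose to reach, as a shift and turn from the pose measured when the call began; what a row does not reach only later rows make up. A row lasts 1/8 s, in which the tool goes at most 62.5 mm and 10.7 degrees, less where a joint would pass 70% of its speed; a pose out of reach is approached as far as the arm can. A call with a gripper value outside its range is refused whole. The fingers move at their own pace and stop on an object; "squeeze" is the grip in N (left out, the last holds). Time passes only in rows, so rows that repeat a pose let the fingers close. It gives the time, the measured TCP pose, the force and the opening at its end, in the units of the state.
- observe(): the state, without advancing time (a new reading comes with each control period).
- camera(name): name is "scene" or "top" or "wrist"; returns (picture, depth): 400x640x3 uint8, blue, green, red; 400x640 float32, m along the optical axis (not along the pixel's ray), 0 where there is no reading.
- camera_model(name): a dict with "K" (3x3 intrinsics, pixels), "R" (3x3) and "t" (3): a world point X has camera coordinates R X + t; the wrist camera has in their place "hand_eye" (4x4, takes a point from camera to tool coordinates, whose origin is the TCP and whose axes are the tool frame's). Camera axes: x right, y down, z forward; pixel columns grow to the right and rows downward; lengths in m; the calibration is good to about 2 mm. A picture is of the moment at which its call begins: read the wrist's pose just before it. camera_model takes no time and is no camera call.
- sign_off(): hands the job in, once; it reports no verdict.
Trained networks look in the newest picture that a camera, given by its name, has taken for a name from the list of things; names that differ only in an ending like _2 or _b are one class to them, and where a whole thing is asked for, a point or a joint stands for the part that bears it (a point fixed in the world has none). Each returns a list of dicts, best first, with "conf" (0 to 1); they miss things now and then, are a little off and sometimes report something else, mostly with a low value. They report only what shows in the picture. A call takes as long as a camera call. They do not tell look-alikes from the thing itself.
- trace(camera, query): "mask" (400x640 bool, what is visible of it) and "box" ([left, top, right, bottom] in pixels, round what is visible of it).
The state is a dict: "t": time; "qpos": joint angles; "joint_velocities": joint speeds; "joint_torque": joint torques, N m; "eef_pos": TCP position; "eef_rot": TCP orientation; "ft_force": force on the tool from outside, world axes, zero at the start; "moment": the same for the moment, N m; "width": finger opening in m.
Only numpy, scipy, OpenCV 4.12 (cv2) and the standard library are available. Lean on these libraries where they do the work, as an engineer would, in place of code of your own. Each camera call takes 0.05 s, during which the arm holds its last target. There are 200 camera calls.

## Working session

There is one attempt and no reset: what is moved stays moved. The work goes in short steps, Python scripts to look and compute and a tool call to move; the robot and the scene stay as the last step left them, time stands still between calls to the robot, and variables do not carry over. Pictures are saved under pics/ and viewed, on a budget of 10 in all, crops included, one or two more only if the job needs it, and the job is handed in when it is done.

Besides the shell and the picture viewer there is one more tool, called after "Call:" as name(argument=value, ...) on one line, values as JSON. send_rows: Moves the arm, as the interface text tells. Its arguments: {"type":"object","properties":{"commands":{"type":"array","items":{"type":"object","properties":{"travel":{"type":"array","items":{"type":"number"}},"dr":{"type":"array","items":{"type":"number"}},"claw":{"type":"number"}}}},"squeeze":{"type":"number"}},"required":["commands"]}

```bash
mkdir -p pics; ls; python3 - <<'E'
from plant import *
import cv2,numpy as np,pickle
s=observe();print({k:np.round(v,3) for k,v in s.items()})
d={}
for n in("scene","top"):
    im,dp=camera(n);cv2.imwrite(f"pics/{n}0.png",im);d[n]=(im,dp,camera_model(n))
    print(n,np.round(d[n][2]["K"],1).tolist(),np.round(d[n][2]["R"],3).tolist(),np.round(d[n][2]["t"],3).tolist())
print(camera_model("wrist"))
pickle.dump(d,open("d0.pkl","wb"))
E
```

```text
pics
{'t': np.float64(0.0), 'qpos': array([ 1.138,  0.412, -0.013,  1.597,  0.006,  1.134, -0.082]), 'joint_velocities': array([ 0.001,  0.001,  0.001, -0.001,  0.001,  0.001, -0.   ]), 'joint_torque': array([-2.0000e-03, -5.8796e+01,  6.4100e-01, -2.9109e+01, -5.4000e-02,
        1.8000e-02,  0.0000e+00]), 'eef_pos': array([ 0.223, -0.583,  0.222]), 'eef_rot': array([ 0.128, -0.128,  0.696, -0.695]), 'ft_force': array([-0.306,  0.142,  0.183]), 'moment': array([-0.003, -0.024, -0.02 ]), 'width': np.float64(0.088)}
scene [[361.5, 0.0, 323.2], [0.0, 361.5, 202.0], [0.0, 0.0, 1.0]] [[-0.589, 0.808, -0.021], [0.583, 0.407, -0.703], [-0.559, -0.427, -0.711]] [0.217, -0.178, 1.743]
top [[395.4, 0.0, 313.7], [0.0, 395.4, 200.4], [0.0, 0.0, 1.0]] [[0.008, -1.0, -0.004], [-0.992, -0.008, -0.129], [0.129, 0.005, -0.992]] [0.042, 0.441, 1.537]
{'K': array([[358.16161453,   0.        , 315.98877359],
       [  0.        , 358.16161453, 202.03881893],
       [  0.        ,   0.        ,   1.        ]]), 'hand_eye': array([[ 3.91922004e-05,  9.54224031e-01,  2.99092792e-01,
        -8.30104432e-02],
       [-2.01486089e-04, -2.99092778e-01,  9.54224014e-01,
        -1.61285834e-01],
       [ 9.99999979e-01, -9.76611757e-05,  1.80540764e-04,
        -8.97164398e-05],
       [ 0.00000000e+00,  0.00000000e+00,  0.00000000e+00,
         1.00000000e+00]])}
```

View pics/top0.png

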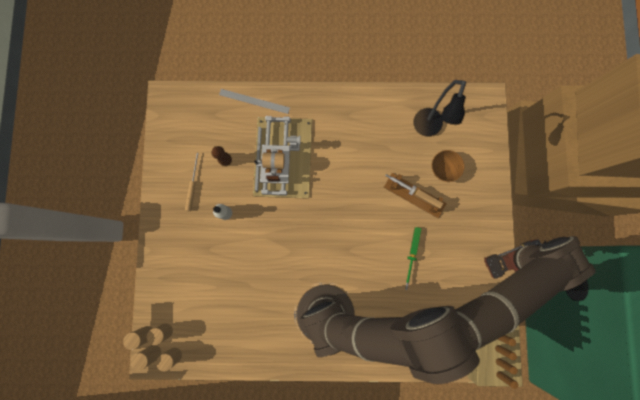

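View pics/scene0.png

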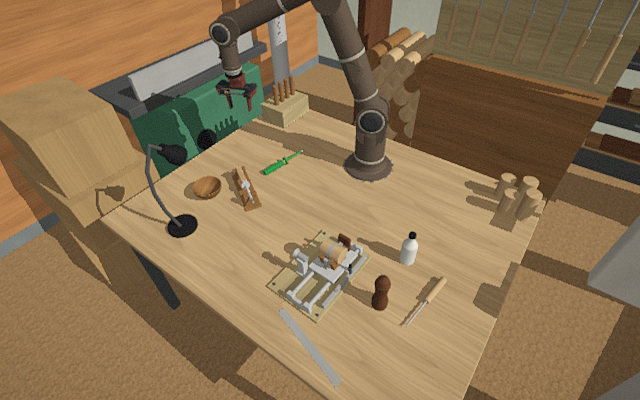

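```bash
cat > h.py <<'E'
import cv2,numpy as np,pickle
from scipy.spatial.transform import Rotation as Ro
def cloud(dp,m):
    v,u=np.mgrid[0:400,0:640];K=m["K"]
    c=np.stack([(u-K[0,2])/K[0,0]*dp,(v-K[1,2])/K[1,1]*dp,dp],-1)
    w=(c-m["t"])@m["R"];w[dp<=0]=np.nan;return w
def proj(X,m):
    c=m["R"]@np.asarray(X)+m["t"];p=m["K"]@c;return p[:2]/p[2]
def wristmodel(s,m):
    H=m["hand_eye"];q=s["eef_rot"];A=Ro.from_quat([q[1],q[2],q[3],q[0]]).as_matrix()
    Rw=A@H[:3,:3];tw=A@H[:3,3]+s["eef_pos"];return dict(K=m["K"],R=Rw.T,t=-Rw.T@tw)
E
python3 - <<'E'
from h import *
d=pickle.load(open("d0.pkl","rb"))
im,dp,m=d["top"]
a=cv2.resize(im[110:205,240:330],None,fx=4.4,fy=4.4,interpolation=cv2.INTER_CUBIC)
b=cv2.resize(im[70:225,380:475],None,fx=3.8,fy=3.8,interpolation=cv2.INTER_CUBIC)
c=np.zeros((600,800,3),np.uint8);c[:a.shape[0],:a.shape[1]]=a;c[:b.shape[0],430:430+b.shape[1]]=b[:600,:370]
cv2.imwrite("pics/crop1.png",c)
from plant import *
for n in("top","scene"):
    w=cloud(d[n][1],d[n][2])
    for q in["gauge","jig","carrier","rest","lamp","bowl","mill","glue","gouge","push_face"]:
        for r in trace(n,q)[:2]:
            p=w[r["mask"]]; p=p[~np.isnan(p[:,0])]
            print(n,q,round(r["conf"],2),np.round(r["box"]),np.round(np.nanmedian(p,0),3),"zmax",np.round(np.nanmax(p[:,2]),3),len(p))
E
```

```text
top gauge 0.84 [404. 227. 420. 291.] [ 0.249 -0.344  0.027] zmax 0.045 311
top carrier 0.8 [255. 144. 290. 184.] [0.568 0.198 0.077] zmax 0.147 1077
top carrier 0.57 [432. 151. 462. 184.] [ 0.587 -0.49   0.024] zmax 0.062 829
top rest 0.3 [186. 152. 200. 208.] [0.468 0.537 0.021] zmax 0.035 238
top lamp 0.56 [416.  81. 465. 137.] [ 0.742 -0.413  0.153] zmax 0.417 1433
top bowl 0.81 [431. 151. 461. 184.] [ 0.588 -0.491  0.023] zmax 0.062 833
top mill 0.81 [209. 149. 230. 168.] [0.599 0.4   0.123] zmax 0.163 286
top glue 0.76 [215. 203. 229. 217.] [0.385 0.39  0.1  ] zmax 0.158 236
top gouge 0.69 [186. 156. 200. 211.] [0.462 0.538 0.021] zmax 0.035 224
top push_face 0.58 [257. 144. 290. 182.] [0.569 0.195 0.086] zmax 0.147 1038
scene gauge 0.49 [268. 156. 287. 174.] [ 0.277 -0.344  0.026] zmax 0.039 150
scene gauge 0.48 [234. 169. 250. 198.] [ 0.471 -0.352  0.071] zmax 0.083 154
scene jig 0.71 [268. 233. 370. 321.] [0.654 0.203 0.022] zmax 0.145 4945
scene carrier 0.83 [308. 235. 359. 283.] [0.603 0.219 0.071] zmax 0.145 1475
scene rest 0.67 [232. 168. 265. 214.] [ 0.498 -0.323  0.016] zmax 0.077 566
scene lamp 0.84 [144. 143. 193. 240.] [ 0.76  -0.408  0.271] zmax 0.415 1296
scene lamp 0.17 [232. 168. 263. 210.] [ 0.501 -0.292  0.015] zmax 0.076 500
scene bowl 0.79 [191. 176. 222. 198.] [ 0.568 -0.502  0.032] zmax 0.063 582
scene mill 0.55 [371. 275. 393. 310.] [0.626 0.416 0.096] zmax 0.163 470
scene mill 0.45 [235. 164. 255. 204.] [ 0.472 -0.344  0.07 ] zmax 0.083 188
scene glue 0.78 [398. 231. 418. 264.] [0.408 0.408 0.085] zmax 0.155 429
scene gouge 0.56 [423. 276. 448. 305.] [0.463 0.543 0.024] zmax 0.031 227
scene push_face 0.89 [310. 233. 359. 285.] [0.602 0.219 0.077] zmax 0.145 1386
scene push_face 0.17 [418. 276. 448. 306.] [0.47  0.543 0.023] zmax 0.031 235
```

View pics/crop1.png

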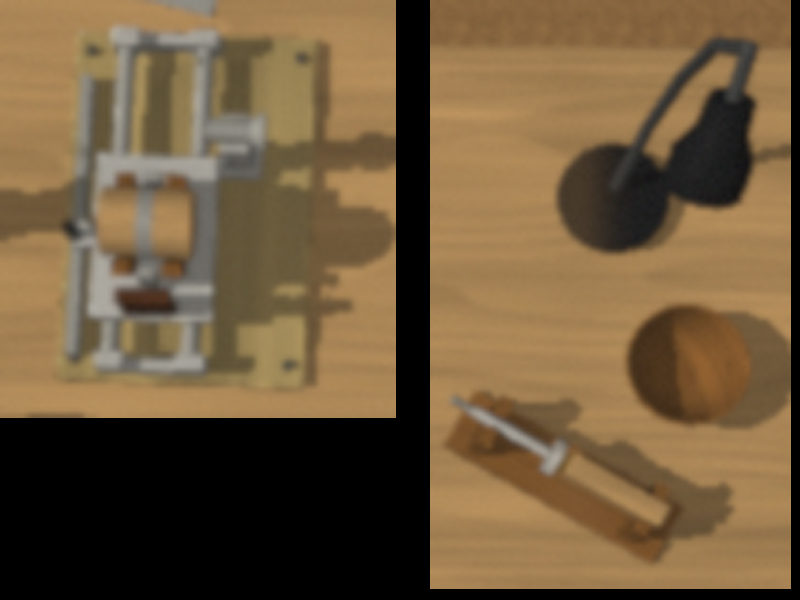

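```bash
python3 - <<'E'
from h import *
d=pickle.load(open("d0.pkl","rb"))
q=[.128,-.128,.696,-.695];print(np.round(Ro.from_quat([q[1],q[2],q[3],q[0]]).as_matrix(),2))
im,dp,m=d["top"];w=cloud(dp,m)
def at(u,v,z):
    r=m["R"].T@np.linalg.inv(m["K"])@[u,v,1];c=-m["R"].T@m["t"];return c+r*(z-c[2])/r[2]
A=lambda x,y:(240+x/4.4-.4,110+y/4.4-.4)
B=lambda x,y:(380+(x-430)/3.8-.4,70+y/3.8-.4)
P=lambda n,uv,z:print(n,np.round(uv,1),np.round(at(*uv,z),3),"cloud",np.round(w[int(round(uv[1])),int(round(uv[0]))],3))
P("base TL",A(80,37),.012);P("base TR",A(325,42),.012);P("base BR",A(308,385),.012);P("base BL",A(62,378),.012)
P("mouth top",A(255,117),.128);P("tube",A(240,148),.11)
P("blank l",A(100,222),.14);P("blank r",A(190,220),.14);P("grip top",A(147,300),.122)
P("tip",B(455,400),.06);P("collar",B(553,456),.075);P("hend",B(668,512),.072)
P("shade mouth",B(715,200),.32);P("shade",B(715,150),.35);P("foot",B(613,198),.01)
# shade from both clouds
for n in("top","scene"):
    W=cloud(d[n][1],d[n][2]);k=(W[...,2]>.25)&(abs(W[...,0]-.76)<.2)&(abs(W[...,1]+.45)<.2)
    p=W[k];
    for lo in np.arange(.25,.43,.02):
        s=p[(p[:,2]>=lo)&(p[:,2]<lo+.02)]
        if len(s):print(n,round(lo,2),len(s),np.round(s.mean(0),3),np.round(s.min(0),3),np.round(s.max(0),3))
E
```

```text
[[-0.93 -0.    0.36]
 [-0.36  0.   -0.93]
 [-0.   -1.   -0.  ]]
base TL [257.8 118. ] [0.783 0.278 0.012] cloud [0.781 0.276 0.018]
base TR [313.5 119.1] [0.78  0.049 0.012] cloud [ 0.786  0.051 -0.004]
base BR [309.6 197.1] [0.456 0.062 0.012] cloud [0.458 0.06  0.001]
base BL [253.7 195.5] [0.461 0.286 0.012] cloud [0.459 0.286 0.007]
mouth top [297.6 136.2] [0.672 0.108 0.128] cloud [0.675 0.107 0.122]
tube [294.1 143.2] [0.65  0.121 0.11 ] cloud [0.653 0.122 0.102]
blank l [262.3 160.1] [0.576 0.237 0.14 ] cloud [0.576 0.238 0.141]
blank r [282.8 159.6] [0.579 0.161 0.14 ] cloud [0.58  0.161 0.127]
grip top [273.  177.8] [0.513 0.198 0.122] cloud [0.511 0.197 0.128]
tip [386.2 174.9] [ 0.539 -0.237  0.06 ] cloud [ 0.538 -0.236  0.062]
collar [412.  189.6] [ 0.479 -0.333  0.075] cloud [ 0.478 -0.333  0.076]
hend [442.2 204.3] [ 0.424 -0.448  0.072] cloud [ 0.424 -0.446  0.077]
shade mouth [454.6 122.2] [ 0.666 -0.418  0.32 ] cloud [ 0.659 -0.411  0.343]
shade [454.6 109.1] [ 0.7   -0.409  0.35 ] cloud [ 0.695 -0.405  0.365]
foot [427.8 121.7] [ 0.773 -0.42   0.01 ] cloud [ 0.768 -
[... 790 characters left out ...]
.426  0.253] [ 0.82  -0.416  0.269]
scene 0.27 18 [ 0.813 -0.418  0.28 ] [ 0.804 -0.424  0.273] [ 0.819 -0.413  0.287]
scene 0.29 41 [ 0.769 -0.406  0.301] [ 0.694 -0.425  0.29 ] [ 0.817 -0.375  0.31 ]
scene 0.31 102 [ 0.728 -0.391  0.321] [ 0.668 -0.424  0.311] [ 0.815 -0.37   0.33 ]
scene 0.33 154 [ 0.716 -0.39   0.34 ] [ 0.657 -0.426  0.33 ] [ 0.811 -0.369  0.35 ]
scene 0.35 177 [ 0.72  -0.398  0.36 ] [ 0.665 -0.43   0.35 ] [ 0.801 -0.376  0.37 ]
scene 0.37 133 [ 0.737 -0.407  0.38 ] [ 0.696 -0.436  0.37 ] [ 0.788 -0.391  0.39 ]
scene 0.39 59 [ 0.76  -0.413  0.399] [ 0.72 -0.42  0.39] [ 0.779 -0.405  0.41 ]
scene 0.41 13 [ 0.764 -0.414  0.413] [ 0.756 -0.419  0.41 ] [ 0.771 -0.405  0.418]
```

Call:
send_rows(commands=[{"travel": [0.36,0.74,0.03],"dr": [0,0,67],"claw": 0},{"travel": [0.36,0.74,0.03],"dr": [0,0,67],"claw": 0},{"travel": [0.36,0.74,0.03],"dr": [0,0,67],"claw": 0},{"travel": [0.36,0.74,0.03],"dr": [0,0,67],"claw": 0},{"travel": [0.36,0.74,0.03],"dr": [0,0,67],"claw": 0},{"travel": [0.36,0.74,0.03],"dr": [0,0,67],"claw": 0},{"travel": [0.36,0.74,0.03],"dr": [0,0,67],"claw": 0},{"travel": [0.36,0.74,0.03],"dr": [0,0,67],"claw": 0},{"travel": [0.36,0.74,0.03],"dr": [0,0,67],"claw": 0},{"travel": [0.36,0.74,0.03],"dr": [0,0,67],"claw": 0}])

```text
t: 2.35
eef_pos: [0.497, -0.0206, 0.2459]
eef_rot: [-0.491, 0.49, -0.509, 0.51]
ft_force: [0.9, -1.1, 0.3]
width: 0.0004
```

Call:
send_rows(commands=[{"travel": [0.08,0.18,0.005],"dr": [0,0,0],"claw": 0},{"travel": [0.08,0.18,0.005],"dr": [0,0,0],"claw": 0},{"travel": [0.08,0.18,0.005],"dr": [0,0,0],"claw": 0},{"travel": [0.08,0.18,0.005],"dr": [0,0,0],"claw": 0},{"travel": [0.08,0.18,0.005],"dr": [0,0,0],"claw": 0}])

```text
t: 2.98
eef_pos: [0.5767, 0.1598, 0.2505]
eef_rot: [-0.491, 0.491, -0.509, 0.509]
ft_force: [0.3, -0.2, -0.1]
width: 0.0007
```

```bash
cat >> h.py <<'E'
def snap(fn):
    from plant import observe,camera,camera_model
    s=observe();im,dp=camera("wrist");m=wristmodel(s,camera_model("wrist"))
    pickle.dump((im,dp,m,s),open(fn+".pkl","wb"));cv2.imwrite(f"pics/{fn}.png",im)
    A=Ro.from_quat(np.roll(s["eef_rot"],-1)).as_matrix()
    print("t",s["t"],"tcp",np.round(s["eef_pos"],4),"F",np.round(s["ft_force"],1),"toolx deg",np.degrees(np.arctan2(A[1,0],A[0,0])).round(2),"tilt",np.round(A[2],4))
    return im,dp,m,s
def at(u,v,z,m):
    r=m["R"].T@np.linalg.inv(m["K"])@[u,v,1];c=-m["R"].T@m["t"];return c+r*(z-c[2])/r[2]
E
python3 -c "
from h import *
snap('w1')"
```

```text
t 2.975 tcp [0.5767 0.1598 0.2505] F [ 0.3 -0.2 -0.1] toolx deg -92.05 tilt [ 6.e-04 -1.e+00  3.e-04]
```

View pics/w1.png

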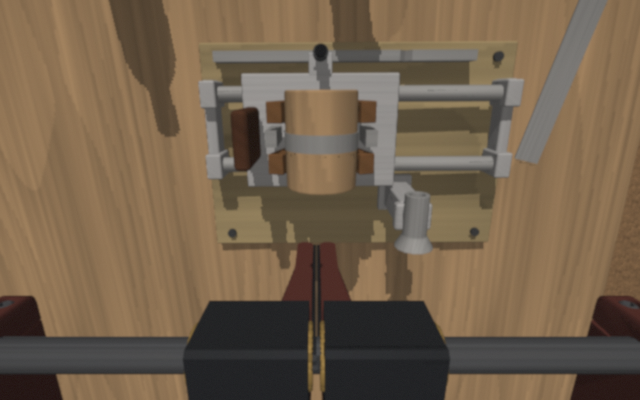

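```bash
python3 - <<'E'
from h import *
im,dp,m,s=pickle.load(open("w1.pkl","rb"));w=cloud(dp,m)
J={(200,43):(-.21,.185),(517,40):(.12,.185),(487,243):(.12,-.04),(218,243):(-.21,-.04)}
P=np.array([at(*k,.012,m)[:2] for k in J]);Q=np.array(list(J.values()));print(P.round(4))
def fit(P,Q):
    a=(Q-Q.mean(0)).T@(P-P.mean(0));th=np.arctan2(a[0,1]-a[1,0],a[0,0]+a[1,1]);R=np.array([[np.cos(th),-np.sin(th)],[np.sin(th),np.cos(th)]])
    return np.degrees(th),P.mean(0)-R@Q.mean(0),R
th,o,R=fit(P,Q);print("jig",th,o,"res mm",((P-o-Q@R.T)*1e3).round(1).tolist())
print("expected mouth px",proj([*o,.11],m),"tube end",proj([*(o+R@[0,.05]),.11],m))
for a,b in[((404,195),(429,195)),((403,225),(429,225)),((395,248),(432,250))]:print(at(*a,.11,m).round(4),at(*b,.11,m).round(4))
# tube crown: cloud
k=(w[...,2]>.095)&(w[...,2]<.135)&(w[...,0]>.62)&(w[...,0]<.71)&(w[...,1]<.16)
p=w[k];L=(p-[*o,0])[:,:2]@R
for lo in np.arange(-.005,.06,.006):
    q=(L[:,1]>=lo)&(L[:,1]<lo+.006)
    if q.any():print(round(lo,3),q.sum(),"x",L[q,0].min().round(4),L[q,0].max().round(4),"z",p[q,2].max().round(4), L[q,0][p[q,2]>p[q,2].max()-.004].mean().round(4))
print("y min",L[:,1].min(),np.sort(L[:,1])[5])
k=(w[...,2]>.112)&(w[...,2]<.13)&(w[...,0]>.47)&(w[...,0]<.53);p=w[k];L=(p-[*o,0])[:,:2]@R
print("grip",len(p),L.min(0),L.max(0),np.percentile(L,[5,50,95],axis=0).round(4).tolist())
print("grip corners",[at(u,v,.122,m).round(4).tolist() for u,v in((233,108),(233,168),(247,168),(258,110))])
E
```

```text
[[0.4629 0.2924]
 [0.7877 0.2836]
 [0.7812 0.0575]
 [0.455  0.0693]]
jig -1.816230988448809 [0.66438771 0.10182169] res mm [[2.5, -1.0], [-2.5, 0.7], [-1.8, -0.5], [1.8, 0.8]]
expected mouth px [413.07188766 246.54924731] tube end [417.46571412 194.29539155]
[0.6542 0.1516 0.11  ] [0.6761 0.1508 0.11  ]
[0.6544 0.1234 0.11  ] [0.6778 0.1225 0.11  ]
[0.6478 0.101  0.11  ] [0.682  0.0977 0.11  ]
-0.005 12 x -0.0168 0.0154 z 0.1257 -0.0028
0.001 316 x -0.0179 0.0156 z 0.1272 -0.0007
0.007 230 x -0.0141 0.013 z 0.1244 -0.0013
0.013 217 x -0.0178 0.0155 z 0.1216 -0.0013
0.019 235 x -0.018 0.0158 z 0.1218 -0.0008
0.025 244 x -0.0178 0.0155 z 0.1223 -0.0012
0.031 244 x -0.018 0.0157 z 0.1212 -0.0013
0.037 231 x -0.0169 0.0153 z 0.1216 -0.0014
0.043 207 x -0.0116 0.0096 z 0.1214 -0.0014
0.049 126 x -0.0112 0.0093 z 0.1208 -0.0009
y min 0.0003363016414093824 0.0006868145861532461
grip 1098 [-0.15823492  0.07279571] [-0.14386868  0.12283232] [[-0.1567, 0.0771], [-0.1498, 0.0995], [-0.1442, 0.1206]]
grip corners [[0.5147, 0.2312, 0.122], [0.5097, 0.1835, 0.122], [0.5212, 0.1831, 0.122], [0.5341, 0.2289, 0.122]]
```

Call:
send_rows(commands=[{"travel": [-0.06,0.046,0],"dr": [0,0,0],"claw": 0},{"travel": [-0.103,0.046,0],"dr": [0,0,0],"claw": 0},{"travel": [-0.103,0.046,-0.05],"dr": [0,0,0],"claw": 0},{"travel": [-0.103,0.046,-0.1],"dr": [0,0,0],"claw": 0},{"travel": [-0.103,0.046,-0.15],"dr": [0,0,0],"claw": 0},{"travel": [-0.103,0.046,-0.162],"dr": [0,0,0],"claw": 0},{"travel": [-0.103,0.046,-0.162],"dr": [0,0,0],"claw": 0}])

```text
t: 3.9
eef_pos: [0.474, 0.2033, 0.0891]
eef_rot: [-0.49, 0.491, -0.509, 0.51]
ft_force: [1.1, 0.6, 0.2]
width: 0.0005
```

Call:
send_rows(commands=[{"travel": [0.012,0,0],"dr": [0,0,0],"claw": 0},{"travel": [0.018,0,0],"dr": [0,0,0],"claw": 0},{"travel": [0.024,0,0],"dr": [0,0,0],"claw": 0},{"travel": [0.03,-0.001,0],"dr": [0,0,0],"claw": 0},{"travel": [0.036,-0.001,0],"dr": [0,0,0],"claw": 0},{"travel": [0.036,-0.001,0],"dr": [0,0,0],"claw": 0}])

```text
t: 4.65
eef_pos: [0.5109, 0.2021, 0.089]
eef_rot: [-0.49, 0.49, -0.509, 0.511]
ft_force: [-0.4, 0.2, 0.0]
width: 0.0005
```

```bash
cat >> h.py <<'E'
O=np.array([.6634,.102]);c_,s_=np.cos(np.radians(-1.8)),np.sin(np.radians(-1.8));RJ=np.array([[c_,-s_],[s_,c_]])
def grip(dp,m):
    w=cloud(dp,m);L=(w[...,:2]-O)@RJ
    k=(w[...,2]>.113)&(w[...,2]<.128)&(L[...,1]>.06)&(L[...,1]<.135)&(L[...,0]>-.2)&(L[...,0]<-.05);p=L[k]
    print("grip",len(p),np.percentile(p,[1,5,50,95,99],axis=0).round(4).tolist())
E
python3 -c "
from h import *
im,dp,m,s=snap('w2');grip(dp,m)
im,dp,m,s=pickle.load(open('w1.pkl','rb'));grip(dp,m)"
```

```text
t 4.65 tcp [0.5109 0.2021 0.089 ] F [-0.4  0.2  0. ] toolx deg -92.27 tilt [ 0.0019 -1.      0.001 ]
grip 7214 [[-0.1637, 0.0775], [-0.1573, 0.0834], [-0.1004, 0.1073], [-0.0951, 0.1308], [-0.094, 0.1342]]
grip 2207 [[-0.1564, 0.0618], [-0.1548, 0.0684], [-0.1135, 0.0995], [-0.0563, 0.1287], [-0.0549, 0.1337]]
```

View pics/w2.png

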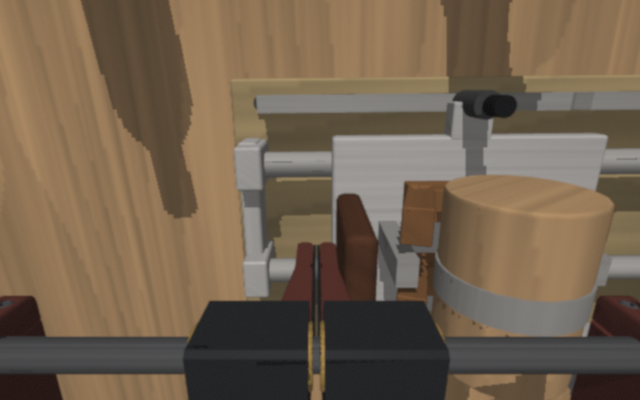

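Call:
send_rows(commands=[{"travel": [0.007,0,0],"dr": [0,0,0],"claw": 0},{"travel": [0.014,0,0],"dr": [0,0,0],"claw": 0},{"travel": [0.021,-0.001,0],"dr": [0,0,0],"claw": 0},{"travel": [0.028,-0.001,0],"dr": [0,0,0],"claw": 0},{"travel": [0.035,-0.001,0],"dr": [0,0,0],"claw": 0},{"travel": [0.042,-0.001,0],"dr": [0,0,0],"claw": 0},{"travel": [0.049,-0.002,0],"dr": [0,0,0],"claw": 0},{"travel": [0.055,-0.002,0],"dr": [0,0,0],"claw": 0},{"travel": [0.06,-0.002,0],"dr": [0,0,0],"claw": 0},{"travel": [0.06,-0.002,0],"dr": [0,0,0],"claw": 0}])

```text
t: 5.95
eef_pos: [0.572, 0.1994, 0.089]
eef_rot: [-0.49, 0.49, -0.509, 0.511]
ft_force: [0.2, -0.5, -0.1]
width: 0.0003
```

```bash
python3 -c "
from h import *
im,dp,m,s=snap('w3')
w=cloud(dp,m);L=(w[...,:2]-O)@RJ
for n in('w1','w2','w3'):
    im,dp,m,s=pickle.load(open(n+'.pkl','rb'));w=cloud(dp,m);L=(w[...,:2]-O)@RJ
    for nm,z0,z1,y0,y1 in(('grip',.113,.127,.105,.122),('plate',.03,.06,.125,.14),('blank',.12,.16,.09,.12)):
        k=(w[...,2]>z0)&(w[...,2]<z1)&(L[...,1]>y0)&(L[...,1]<y1)&(abs(L[...,0])<.2);x=L[k][:,0]
        h,e=np.histogram(x,np.arange(-.2,.2,.01));print(n,nm,[(round(a,2),int(b)) for a,b in zip(e,h) if b])
"
```

```text
t 5.95 tcp [0.572  0.1994 0.089 ] F [ 0.2 -0.5 -0.1] toolx deg -92.32 tilt [ 0.0022 -1.      0.0025]
w1 grip [(np.float64(-0.16), 169), (np.float64(-0.15), 226), (np.float64(-0.12), 67), (np.float64(-0.11), 43), (np.float64(-0.07), 2), (np.float64(-0.06), 108)]
w1 plate [(np.float64(-0.2), 159), (np.float64(-0.19), 188), (np.float64(-0.18), 151), (np.float64(-0.17), 120), (np.float64(-0.16), 150), (np.float64(-0.15), 168), (np.float64(-0.14), 147), (np.float64(-0.13), 133), (np.float64(-0.12), 38), (np.float64(-0.11), 19), (np.float64(-0.1), 22), (np.float64(-0.09), 20), (np.float64(-0.08), 22), (np.float64(-0.07), 21), (np.float64(-0.06), 21), (np.float64(-0.05), 110), (np.float64(-0.04), 145), (np.float64(-0.03), 176), (np.float64(-0.02), 178), (np.float64(-0.01), 103), (np.float64(0.0), 151), (np.float64(0.01), 145), (np.float64(0.02), 154), (np.float64(0.03), 151), (np.float64(0.04), 150), (np.float64(0.05), 137), (np.float64(0.06), 141), (np.float64(0.07), 139), (np.float64(0.08), 145), (np.float64(0.09), 213), (np.float64(0.1), 165), (np.float64(0.11), 33)]
w1 blank [(np.float6
[... 1940 characters left out ...]
, (np.float64(-0.06), 470), (np.float64(-0.05), 438), (np.float64(-0.04), 376), (np.float64(-0.03), 373), (np.float64(-0.02), 299), (np.float64(-0.01), 260), (np.float64(0.0), 244), (np.float64(0.01), 264), (np.float64(0.02), 293), (np.float64(0.03), 338), (np.float64(0.04), 403), (np.float64(0.05), 461), (np.float64(0.06), 148), (np.float64(0.07), 161), (np.float64(0.08), 337), (np.float64(0.09), 376)]
w3 blank [(np.float64(-0.11), 383), (np.float64(-0.1), 945), (np.float64(-0.09), 766), (np.float64(-0.08), 1225), (np.float64(-0.05), 2), (np.float64(-0.04), 2575), (np.float64(-0.03), 2613), (np.float64(-0.02), 2254), (np.float64(-0.01), 1699), (np.float64(0.0), 916), (np.float64(0.01), 84)]
```

View pics/w3.png

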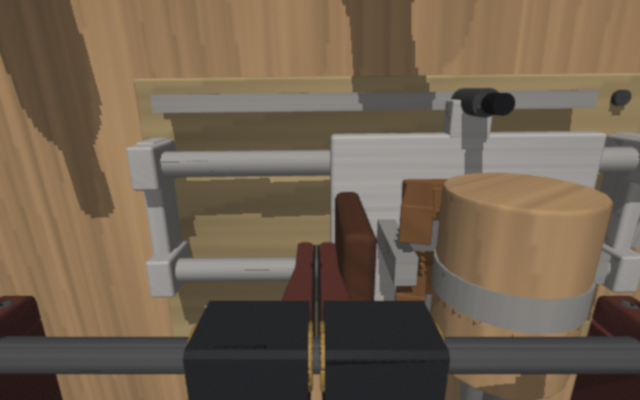

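```bash
cat >> h.py <<'E'
from scipy.optimize import least_squares
def blank(dp,m,xr):
    w=cloud(dp,m);L=(w[...,:2]-O)@RJ
    k=(w[...,2]>.115)&(w[...,2]<.15)&(L[...,1]>.075)&(L[...,1]<.125)&(L[...,0]>xr[0])&(L[...,0]<xr[1]);p=np.c_[L[k][:,0],w[k][:,2]]
    r=least_squares(lambda a:np.hypot(p[:,0]-a[0],p[:,1]-a[1])-.03,[np.mean(xr),.11],loss="soft_l1",f_scale=.001)
    print("blank centre x,z",r.x.round(4),len(p),"rms",np.sqrt(np.mean(r.fun**2)).round(4))
E
python3 -c "
from h import *
for n,xr in(('w1',(-.125,-.045)),('w2',(-.115,-.03)),('w3',(-.055,.03))):
    im,dp,m,s=pickle.load(open(n+'.pkl','rb'));blank(dp,m,xr)
"
```

```text
blank centre x,z [-0.0841  0.1094] 4663 rms 0.0007
blank centre x,z [-0.0711  0.1094] 13750 rms 0.0007
blank centre x,z [-0.0107  0.1094] 14028 rms 0.0007
```

Call:
send_rows(commands=[{"travel": [0.004,0,0],"dr": [0,0,0],"claw": 0},{"travel": [0.007,0,0],"dr": [0,0,0],"claw": 0},{"travel": [0.009,0,0],"dr": [0,0,0],"claw": 0},{"travel": [0.0095,0,0],"dr": [0,0,0],"claw": 0},{"travel": [0.0095,0,0],"dr": [0,0,0],"claw": 0}])

```text
t: 6.62
eef_pos: [0.5815, 0.1993, 0.0891]
eef_rot: [-0.49, 0.49, -0.509, 0.511]
ft_force: [-0.1, 0.6, 0.4]
width: 0.0007
```

```bash
python3 -c "
from h import *
im,dp,m,s=snap('w4');blank(dp,m,(-.045,.04))"
```

```text
t 6.625 tcp [0.5815 0.1993 0.0891] F [-0.1  0.6  0.4] toolx deg -92.34 tilt [ 0.0022 -1.      0.0029]
blank centre x,z [-0.      0.1094] 14030 rms 0.0007
```

Call:
send_rows(commands=[{"travel": [-0.02,0,0],"dr": [0,0,0],"claw": 0},{"travel": [-0.03,0,0.04],"dr": [0,0,0],"claw": 0},{"travel": [-0.03,0,0.1],"dr": [0,0,0],"claw": 0},{"travel": [-0.05,-0.05,0.16],"dr": [0,0,-5],"claw": 0},{"travel": [-0.12,-0.58,0.16],"dr": [0,0,-26],"claw": 1},{"travel": [-0.12,-0.58,0.16],"dr": [0,0,-26],"claw": 1},{"travel": [-0.12,-0.58,0.16],"dr": [0,0,-26],"claw": 1},{"travel": [-0.12,-0.58,0.16],"dr": [0,0,-26],"claw": 1},{"travel": [-0.12,-0.58,0.16],"dr": [0,0,-26],"claw": 1},{"travel": [-0.12,-0.58,0.16],"dr": [0,0,-26],"claw": 1}])

```text
t: 7.92
eef_pos: [0.4843, -0.2128, 0.2454]
eef_rot: [-0.362, 0.363, -0.606, 0.609]
ft_force: [1.0, -0.2, -0.3]
width: 0.0569
```

Call:
send_rows(commands=[{"travel": [-0.025,-0.17,0.005],"dr": [0,0,0],"claw": 1},{"travel": [-0.025,-0.17,0.005],"dr": [0,0,0],"claw": 1},{"travel": [-0.025,-0.17,0.005],"dr": [0,0,0],"claw": 1},{"travel": [-0.025,-0.17,0.005],"dr": [0,0,0],"claw": 1},{"travel": [-0.025,-0.17,0.005],"dr": [0,0,0],"claw": 1}])

```text
t: 8.55
eef_pos: [0.4595, -0.382, 0.2502]
eef_rot: [-0.363, 0.362, -0.606, 0.608]
ft_force: [0.3, 0.5, -0.5]
width: 0.0878
```

```bash
python3 -c "
from h import *
im,dp,m,s=snap('w5')"
```

```text
t 8.55 tcp [ 0.4595 -0.382   0.2502] F [ 0.3  0.5 -0.5] toolx deg -118.3 tilt [ 0.0016 -1.      0.0034]
```

View pics/w5.png

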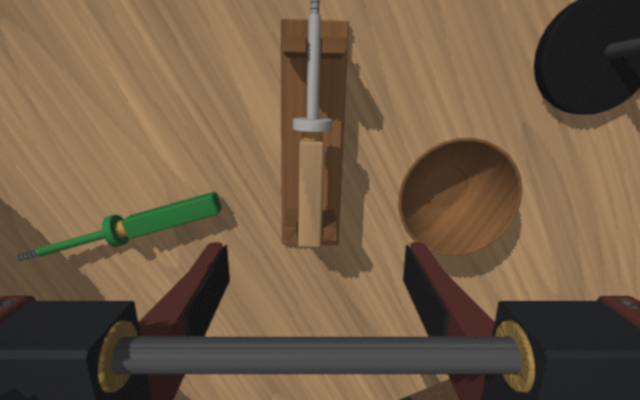

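```bash
python3 - <<'E'
from h import *
im,dp,m,s=pickle.load(open("w5.pkl","rb"));w=cloud(dp,m)
for u,v,z in((312.5,140,.072),(309.5,246,.072),(314.5,12,.0655),(312,120,.079)):print(u,v,at(u,v,z,m).round(4),w[v,int(u)].round(4))
k=np.zeros((400,640),bool);k[148:236,290:332]=1;k&=(w[...,2]>.066)&(w[...,2]<.076);p=w[k]
c=p.mean(0);_,_,V=np.linalg.svd((p-c)[:,:2],full_matrices=0);a=V[0]*np.sign(V[0][1]);print(len(p),"c",c.round(4),"ang",np.degrees(np.arctan2(a[1],a[0])).round(2))
n=np.array([-a[1],a[0]])
def rng(k,d):return np.percentile((w[k][:,:2]-c[:2])@d,[1,99]).round(4)
print("handle width",rng(k,n),"len",rng(k,a))
k=np.zeros((400,640),bool);k[5:100,300:330]=1;k&=(w[...,2]>.055)&(w[...,2]<.075);print("sleeve lateral",rng(k,n),len(w[k]), np.median((w[k][:,:2]-c[:2])@n))
k=np.zeros((400,640),bool);k[110:135,290:335]=1;k&=(w[...,2]>.06)&(w[...,2]<.085);print("collar lat",rng(k,n),"ax",rng(k,a),len(w[k]))
k=np.zeros((400,640),bool);k[90:280,290:332]=1;k&=(w[...,2]>.064)&(w[...,2]<.085);print("all ax",rng(k,a))
E
```

```text
312.5 140 [ 0.4752 -0.3478  0.072 ] [ 0.4746 -0.3479  0.0699]
309.5 246 [ 0.4205 -0.4421  0.072 ] [ 0.4195 -0.4427  0.0697]
314.5 12 [ 0.5288 -0.2524  0.0655] [ 0.5287 -0.2517  0.0628]
312 120 [ 0.4838 -0.3309  0.079 ] [ 0.4833 -0.3317  0.0674]
2252 c [ 0.4476 -0.3936  0.071 ] ang 60.37
handle width [-0.0201  0.0179] len [-0.0438  0.0453]
sleeve lateral [-0.014   0.0113] 1388 -0.0005196526840534541
collar lat [-0.0187  0.0186] ax [0.0584 0.0803] 635
all ax [-0.0558  0.092 ]
```

Call:
send_rows(commands=[{"travel": [-0.0015,0.004,-0.05],"dr": [0,0,-1.4],"claw": 1},{"travel": [-0.0015,0.004,-0.1],"dr": [0,0,-1.4],"claw": 1},{"travel": [-0.0015,0.004,-0.15],"dr": [0,0,-1.4],"claw": 1},{"travel": [-0.0015,0.004,-0.185],"dr": [0,0,-1.4],"claw": 1},{"travel": [-0.0015,0.004,-0.205],"dr": [0,0,-1.4],"claw": 1},{"travel": [-0.0015,0.004,-0.209],"dr": [0,0,-1.4],"claw": 1},{"travel": [-0.0015,0.004,-0.209],"dr": [0,0,-1.4],"claw": 1}])

```text
t: 9.48
eef_pos: [0.4592, -0.3767, 0.0421]
eef_rot: [-0.356, 0.356, -0.609, 0.613]
ft_force: [0.6, 0.9, 0.1]
width: 0.0878
```

Call:
send_rows(commands=[{"travel": [0,0,0],"dr": [0,0,0],"claw": 0.5},{"travel": [0,0,0],"dr": [0,0,0],"claw": 0.3},{"travel": [0,0,0],"dr": [0,0,0],"claw": 0.2},{"travel": [0,0,0],"dr": [0,0,0],"claw": 0.1},{"travel": [0,0,0],"dr": [0,0,0],"claw": 0.1},{"travel": [0,0,0],"dr": [0,0,0],"claw": 0.1},{"travel": [0,0,0],"dr": [0,0,0],"claw": 0.1}], squeeze=35)

```text
t: 10.35
eef_pos: [0.4591, -0.3766, 0.042]
eef_rot: [-0.356, 0.356, -0.609, 0.612]
ft_force: [-0.6, -0.1, -0.2]
width: 0.0242
```

Call:
send_rows(commands=[{"travel": [0,0,0.02],"dr": [0,0,0],"claw": 0.1},{"travel": [0,0,0.06],"dr": [0,0,0],"claw": 0.1},{"travel": [0,0,0.11],"dr": [0,0,0],"claw": 0.1},{"travel": [0,0.03,0.14],"dr": [0,0,0],"claw": 0.1},{"travel": [0.03,0.08,0.14],"dr": [0,0,7],"claw": 0.1},{"travel": [0.07,0.12,0.14],"dr": [0,0,14],"claw": 0.1},{"travel": [0.11,0.16,0.14],"dr": [0,0,21],"claw": 0.1},{"travel": [0.15,0.2,0.14],"dr": [0,0,27.9],"claw": 0.1},{"travel": [0.19,0.24,0.14],"dr": [0,0,27.9],"claw": 0.1},{"travel": [0.19,0.24,0.14],"dr": [0,0,27.9],"claw": 0.1}])

```text
t: 11.6
eef_pos: [0.6512, -0.1303, 0.1813]
eef_rot: [-0.496, 0.493, -0.505, 0.506]
ft_force: [-0.9, -0.5, -2.0]
width: 0.0237
```

Call:
send_rows(commands=[{"travel": [0,0,0],"dr": [0,0,0],"claw": 0.1},{"travel": [0,0,0],"dr": [0,0,0],"claw": 0.1}])

```text
t: 11.85
eef_pos: [0.6505, -0.1313, 0.181]
eef_rot: [-0.496, 0.493, -0.505, 0.506]
ft_force: [-0.6, 0.1, -2.2]
width: 0.0239
```

```bash
python3 -c "
from h import *
im,dp,m,s=snap('w6');print(s['width'])
a=cv2.resize(im[0:300,150:500],(700,600));cv2.imwrite('pics/w6c.png',a)"
```

```text
t 11.85 tcp [ 0.6505 -0.1313  0.181 ] F [-0.6  0.1 -2.2] toolx deg -91.28 tilt [-0.002  -1.      0.0036]
0.02390130116376601
```

View pics/w6c.png

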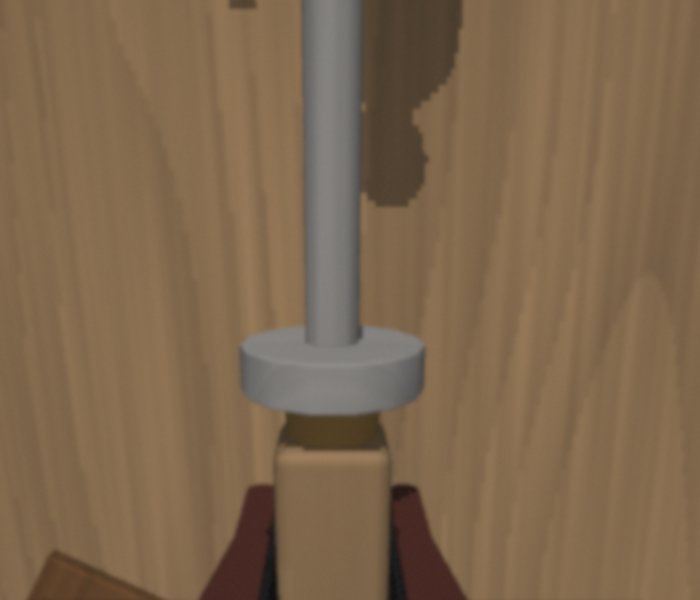

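```bash
cat >> h.py <<'E'
def gauge(dp,m,s):
    w=cloud(dp,m);A=Ro.from_quat(np.roll(s["eef_rot"],-1)).as_matrix()
    T=(w-s["eef_pos"])@A
    x,y,z=T[...,0],T[...,1],T[...,2]
    k=(abs(z)<.003)&(y<-.005)&(y>-.06)&(x<-.062)&(x>-.16);q=T[k]
    for nm,sl in(("sleeve",k),):
        f=np.polyfit(q[:,0],q[:,1],1);r=q[:,1]-np.polyval(f,q[:,0]);g=abs(r)<.002;f=np.polyfit(q[g,0],q[g,1],1)
        print("crown tool y at x=-.06,-.12,-.17:",np.polyval(f,[-.06,-.12,-.17]).round(4),"axis +5.5mm; slope deg",np.degrees(f[0]).round(2),g.sum(),q[:,0].min().round(3))
    k=(abs(z)<.025)&(y<-.02)&(y>-.06)&(x<-.02)&(x>-.07);q=T[k]
    for lo in np.arange(-.07,-.02,.004):
        h=(q[:,0]>=lo)&(q[:,0]<lo+.004)
        if h.any():print(round(lo,3),h.sum(),"ymin",q[h,1].min().round(4),"z",q[h,2].min().round(4),q[h,2].max().round(4))
    k=(abs(z)<.01)&(y<-.005)&(y>-.05)&(x<-.062)&(x>-.16);q=T[k];f=np.polyfit(q[:,0],q[:,2],1);print("lateral at -.06,-.17",np.polyval(f,[-.06,-.17]).round(4))
E
python3 -c "
from h import *
im,dp,m,s=pickle.load(open('w6.pkl','rb'));gauge(dp,m,s)"
```

```text
crown tool y at x=-.06,-.12,-.17: [-0.0224 -0.0224 -0.0223] axis +5.5mm; slope deg -0.08 2375 -0.113
-0.07 250 ymin -0.0239 z -0.0046 0.0051
-0.066 242 ymin -0.024 z -0.0047 0.0047
-0.062 240 ymin -0.0241 z -0.0047 0.0048
-0.058 228 ymin -0.0245 z -0.0048 0.0048
-0.054 1093 ymin -0.0374 z -0.0185 0.0184
-0.05 966 ymin -0.0377 z -0.0187 0.0186
-0.046 914 ymin -0.0374 z -0.0184 0.0188
-0.042 167 ymin -0.0368 z -0.0184 0.0183
-0.038 408 ymin -0.0287 z -0.0091 0.0096
-0.034 599 ymin -0.0303 z -0.0109 0.0114
-0.03 604 ymin -0.0309 z -0.0119 0.012
-0.026 533 ymin -0.0311 z -0.0119 0.0119
-0.022 270 ymin -0.0311 z -0.0115 0.0119
lateral at -.06,-.17 [0.0001 0.0001]
```

Call:
send_rows(commands=[{"travel": [0.0065,0.01,-0.02],"dr": [0,0,-0.5],"claw": 0.1},{"travel": [0.0065,0.02,-0.05],"dr": [0,0,-0.5],"claw": 0.1},{"travel": [0.0065,0.032,-0.08],"dr": [0,0,-0.5],"claw": 0.1},{"travel": [0.0065,0.032,-0.089],"dr": [0,0,-0.5],"claw": 0.1},{"travel": [0.0065,0.032,-0.089],"dr": [0,0,-0.5],"claw": 0.1},{"travel": [0.0065,0.032,-0.089],"dr": [0,0,-0.5],"claw": 0.1}])

```text
t: 12.65
eef_pos: [0.6578, -0.1004, 0.0933]
eef_rot: [-0.493, 0.49, -0.507, 0.509]
ft_force: [0.0, -1.0, -1.4]
width: 0.0239
```

```bash
cat >> h.py <<'E'
def pose(x=.0535,y=.018):
    from plant import observe
    s=observe();A=Ro.from_quat(np.roll(s["eef_rot"],-1)).as_matrix()
    for n,d in(("collar",x),("tip",x+.118)):
        p=s["eef_pos"]+A@[-d,-y,0];print(n,"jig mm",np.r_[(p[:2]-O)@RJ,p[2]].round(4))
    print("yaw in jig deg",np.degrees(np.arctan2(-A[1,0],-A[0,0]))-88.2,"pitch",np.degrees(-A[2,0]),s["ft_force"].round(1))
E
python3 -c "
from h import *
snap('w7');pose()"
```

```text
t 12.65 tcp [ 0.6578 -0.1004  0.0933] F [ 0.  -1.  -1.4] toolx deg -91.88 tilt [-0.0013 -1.      0.0057]
collar jig mm [ 0.0007 -0.149   0.1115]
tip jig mm [ 0.0009 -0.031   0.1117]
yaw in jig deg -0.07453117252613595 pitch 0.07579232734924654 [-0.1  0.1 -2.8]
```

Call:
send_rows(commands=[{"travel": [-0.0007,0,-0.0015],"dr": [0,0,0],"claw": 0.1},{"travel": [-0.0005,0.01,-0.0015],"dr": [0,0,0],"claw": 0.1},{"travel": [-0.0002,0.02,-0.0015],"dr": [0,0,0],"claw": 0.1},{"travel": [0.0001,0.03,-0.0015],"dr": [0,0,0],"claw": 0.1},{"travel": [0.0004,0.038,-0.0015],"dr": [0,0,0],"claw": 0.1},{"travel": [0.0004,0.038,-0.0015],"dr": [0,0,0],"claw": 0.1}])

```text
t: 13.45
eef_pos: [0.6583, -0.061, 0.092]
eef_rot: [-0.494, 0.49, -0.507, 0.509]
ft_force: [0.6, 0.3, -1.3]
width: 0.0242
```

```bash
python3 -c "
from h import *
im,dp,m,s=snap('w8');pose()
cv2.imwrite('pics/w8c.png',cv2.resize(im[0:200,200:440],(720,600),interpolation=cv2.INTER_CUBIC))"
```

```text
t 13.45 tcp [ 0.6583 -0.061   0.092 ] F [ 0.6  0.3 -1.3] toolx deg -91.78 tilt [-0.0017 -1.      0.0059]
collar jig mm [-1.000e-04 -1.105e-01  1.100e-01]
tip jig mm [-1.000e-04  7.500e-03  1.101e-01]
yaw in jig deg -0.025575552880070518 pitch 0.06875086326178365 [ 0.9  0.  -2.1]
```

View pics/w8c.png

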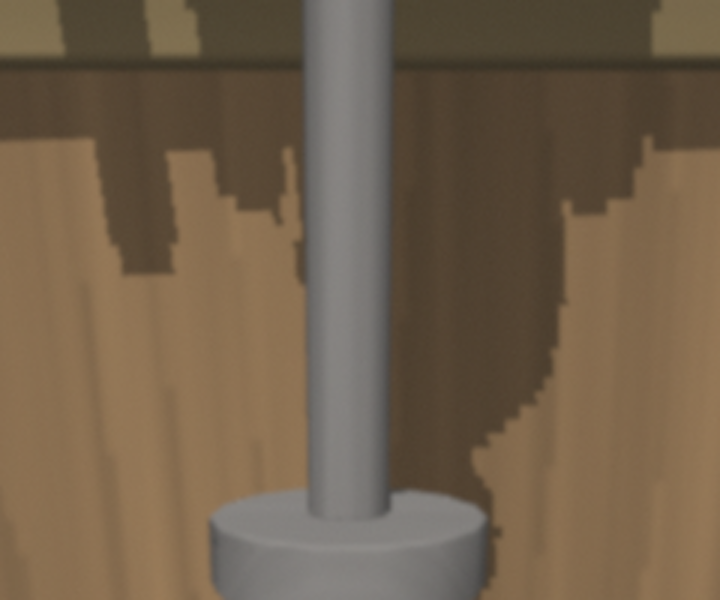

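Call:
send_rows(commands=[{"travel": [0.0001,0.005,0],"dr": [0,0,0],"claw": 0.1},{"travel": [0.0003,0.01,0],"dr": [0,0,0],"claw": 0.1},{"travel": [0.0004,0.015,0],"dr": [0,0,0],"claw": 0.1},{"travel": [0.0006,0.02,0],"dr": [0,0,0],"claw": 0.1},{"travel": [0.0008,0.025,0],"dr": [0,0,0],"claw": 0.1},{"travel": [0.0009,0.03,0],"dr": [0,0,0],"claw": 0.1},{"travel": [0.0009,0.03,0],"dr": [0,0,0],"claw": 0.1}])

```text
t: 14.38
eef_pos: [0.6592, -0.0312, 0.092]
eef_rot: [-0.494, 0.49, -0.507, 0.509]
ft_force: [0.6, -0.9, -1.7]
width: 0.0237
```

```bash
python3 -c "
from h import *
im,dp,m,s=snap('w9');pose();gauge(dp,m,s)
cv2.imwrite('pics/w9c.png',cv2.resize(im[0:200,200:440],(720,600),interpolation=cv2.INTER_CUBIC))"
```

```text
t 14.375 tcp [ 0.6592 -0.0312  0.092 ] F [ 0.6 -0.9 -1.7] toolx deg -91.78 tilt [-0.0015 -1.      0.006 ]
collar jig mm [-1.00e-04 -8.03e-02  1.10e-01]
tip jig mm [-1.000e-04  3.770e-02  1.101e-01]
yaw in jig deg -0.006288729102408297 pitch 0.06662243960132636 [-0.3 -0.8 -1.9]
crown tool y at x=-.06,-.12,-.17: [-0.0224 -0.0224 -0.0224] axis +5.5mm; slope deg -0.01 2380 -0.113
-0.07 251 ymin -0.0241 z -0.0046 0.0047
-0.066 245 ymin -0.0243 z -0.0047 0.0047
-0.062 244 ymin -0.0242 z -0.0048 0.0051
-0.058 223 ymin -0.0242 z -0.0048 0.0048
-0.054 1085 ymin -0.0378 z -0.0185 0.0185
-0.05 946 ymin -0.0373 z -0.0187 0.0187
-0.046 915 ymin -0.0377 z -0.0184 0.0188
-0.042 179 ymin -0.0369 z -0.0179 0.0183
-0.038 405 ymin -0.0286 z -0.0091 0.0096
-0.034 603 ymin -0.0299 z -0.011 0.0111
-0.03 594 ymin -0.0308 z -0.0119 0.012
-0.026 540 ymin -0.0311 z -0.0119 0.0119
-0.022 260 ymin -0.0308 z -0.0115 0.012
lateral at -.06,-.17 [0.0001 0.    ]
```

Call:
send_rows(commands=[{"travel": [0.0002,0.006,0],"dr": [0,0,0],"claw": 0.1},{"travel": [0.0004,0.012,0],"dr": [0,0,0],"claw": 0.1},{"travel": [0.0006,0.018,0],"dr": [0,0,0],"claw": 0.1},{"travel": [0.0008,0.024,0],"dr": [0,0,0],"claw": 0.1},{"travel": [0.0009,0.03,0],"dr": [0,0,0],"claw": 0.1},{"travel": [0.0011,0.036,0],"dr": [0,0,0],"claw": 0.1},{"travel": [0.0011,0.036,0],"dr": [0,0,0],"claw": 0.1}])

```text
t: 15.3
eef_pos: [0.6602, 0.0052, 0.092]
eef_rot: [-0.494, 0.49, -0.506, 0.509]
ft_force: [-0.0, 0.2, -1.7]
width: 0.0242
```

```bash
python3 -c "
from h import *
im,dp,m,s=snap('w10');pose();gauge(dp,m,s)
w=cloud(dp,m);L=(w[...,:2]-O)@RJ
k=(w[...,2]>.10)&(w[...,2]<.135)&(L[...,1]>-.01)&(L[...,1]<.06)&(abs(L[...,0])<.03);print('tube pts',k.sum(),np.percentile(L[k],[1,99],axis=0).round(4) if k.any() else '',np.argwhere(k).min(0) if k.any() else '')
cv2.imwrite('pics/w10c.png',cv2.resize(im[0:200,200:440],(720,600),interpolation=cv2.INTER_CUBIC))"
```

```text
t 15.3 tcp [0.6602 0.0052 0.092 ] F [-0.   0.2 -1.7] toolx deg -91.74 tilt [-0.0015 -1.      0.0059]
collar jig mm [-0.0002 -0.044   0.11  ]
tip jig mm [-0.0002  0.074   0.1101]
yaw in jig deg 0.022227305737615666 pitch 0.06487494561948141 [-0.1  0.4 -1.8]
crown tool y at x=-.06,-.12,-.17: [-0.0198 -0.0304 -0.0393] axis +5.5mm; slope deg 10.14 1146 -0.112
-0.07 252 ymin -0.0243 z -0.0047 0.005
-0.066 247 ymin -0.0238 z -0.0047 0.0051
-0.062 235 ymin -0.0242 z -0.0047 0.0047
-0.058 226 ymin -0.0238 z -0.0048 0.0048
-0.054 1089 ymin -0.0377 z -0.0185 0.0185
-0.05 956 ymin -0.0376 z -0.0186 0.0186
-0.046 916 ymin -0.0379 z -0.0184 0.0187
-0.042 161 ymin -0.0366 z -0.0177 0.0177
-0.038 395 ymin -0.0288 z -0.0092 0.0091
-0.034 602 ymin -0.0301 z -0.011 0.0113
-0.03 611 ymin -0.0309 z -0.0118 0.012
-0.026 531 ymin -0.031 z -0.0119 0.0119
-0.022 260 ymin -0.0309 z -0.0116 0.012
lateral at -.06,-.17 [ 0.0001 -0.0001]
tube pts 4842 [[-0.0151 -0.0093]
 [ 0.0162  0.0175]] [  0 271]
```

Call:
send_rows(commands=[{"travel": [0.0003,0.006,0],"dr": [0,0,0],"claw": 0.1},{"travel": [0.0005,0.012,0],"dr": [0,0,0],"claw": 0.1},{"travel": [0.0007,0.018,0],"dr": [0,0,0],"claw": 0.1},{"travel": [0.0009,0.024,0],"dr": [0,0,0],"claw": 0.1},{"travel": [0.0011,0.03,0],"dr": [0,0,0],"claw": 0.1},{"travel": [0.0013,0.035,0],"dr": [0,0,0],"claw": 0.1},{"travel": [0.0014,0.039,0],"dr": [0,0,0],"claw": 0.1},{"travel": [0.0014,0.04,0],"dr": [0,0,0],"claw": 0.1}])

```text
t: 16.35
eef_pos: [0.6616, 0.0446, 0.0919]
eef_rot: [-0.494, 0.491, -0.506, 0.509]
ft_force: [-0.7, -1.3, -1.5]
width: 0.0239
```

```bash
python3 -c "
from h import *
im,dp,m,s=snap('w11');pose()
w=cloud(dp,m);L=(w[...,:2]-O)@RJ
for z0,z1 in((.112,.12),(.12,.126),(.126,.133)):
    k=(w[...,2]>z0)&(w[...,2]<z1)&(abs(L[...,1])<.03)&(abs(L[...,0])<.02);h,e=np.histogram(L[k][:,1],np.arange(-.024,.03,.001));print(z0,[(round(a*1e3),int(b)) for a,b in zip(e,h)])
"
```

```text
t 16.35 tcp [0.6616 0.0446 0.0919] F [-0.7 -1.3 -1.5] toolx deg -91.77 tilt [-8.0e-04 -1.0e+00  5.9e-03]
collar jig mm [-1.0e-04 -4.0e-03  1.1e-01]
tip jig mm [-1.000e-04  1.140e-01  1.101e-01]
yaw in jig deg 0.025003560039138506 pitch 0.04921316017810139 [-0.   0.7 -1.3]
0.112 [(-24, 97), (-23, 106), (-22, 102), (-21, 102), (-20, 59), (-19, 0), (-18, 0), (-17, 6), (-16, 20), (-15, 27), (-14, 30), (-13, 31), (-12, 27), (-11, 28), (-10, 29), (-9, 31), (-8, 38), (-7, 411), (-6, 56), (-5, 59), (-4, 56), (-3, 62), (-2, 17), (-1, 0), (0, 13), (1, 45), (2, 50), (3, 57), (4, 58), (5, 55), (6, 68), (7, 60), (8, 84), (9, 87), (10, 99), (11, 117), (12, 119), (13, 121), (14, 122), (15, 114), (16, 141), (17, 125), (18, 128), (19, 118), (20, 123), (21, 126), (22, 134), (23, 138), (24, 140), (25, 137), (26, 135), (27, 131), (28, 135)]
0.12 [(-24, 2), (-23, 2), (-22, 2), (-21, 1), (-20, 0), (-19, 1), (-18, 0), (-17, 21), (-16, 82), (-15, 96), (-14, 89), (-13, 89), (-12, 93), (-11, 81), (-10, 101), (-9, 91), (-8, 100), (-7, 293), (-6, 0), (-5, 0), (-4, 0), (-3, 0), (-2, 0), (-1, 0), (0, 51), (1, 155), (2, 180), (3, 170), (4, 179), (5, 172), (6, 148), (7, 142), (8, 115), (9, 95), (10, 78), (11, 43), (12, 35), (13, 28), (14, 27), (15, 36), (16, 23), (17, 26), (18, 21), (19, 27), (20, 28), (21, 29), (22, 29), (23, 26), (24, 25), (25, 28), (26, 28), (27, 26), (28, 26)]
0.126 [(-24, 0), (-23, 0), (-22, 0), (-21, 0), (-20, 0), (-19, 0), (-18, 0), (-17, 20), (-16, 107), (-15, 111), (-14, 108), (-13, 121), (-12, 112), (-11, 118), (-10, 107), (-9, 124), (-8, 116), (-7, 98), (-6, 0), (-5, 0), (-4, 0), (-3, 0), (-2, 0), (-1, 0), (0, 19), (1, 46), (2, 24), (3, 9), (4, 2), (5, 0), (6, 0), (7, 0), (8, 0), (9, 0), (10, 0), (11, 0), (12, 0), (13, 0), (14, 0), (15, 0), (16, 0), (17, 0), (18, 0), (19, 0), (20, 0), (21, 0), (22, 0), (23, 0), (24, 0), (25, 0), (26, 0), (27, 0), (28, 0)]
```

Call:
send_rows(commands=[{"travel": [0.0001,0.002,0],"dr": [0,0,0],"claw": 0.1},{"travel": [0.0001,0.004,0],"dr": [0,0,0],"claw": 0.1},{"travel": [0.0002,0.005,0],"dr": [0,0,0],"claw": 0.1},{"travel": [0.0002,0.005,0],"dr": [0,0,0],"claw": 0.1}])

```text
t: 16.9
eef_pos: [0.6619, 0.0495, 0.0919]
eef_rot: [-0.494, 0.49, -0.506, 0.509]
ft_force: [-0.1, -1.6, -1.8]
width: 0.0232
```

Call:
send_rows(commands=[{"travel": [0,0.001,0],"dr": [0,0,0],"claw": 0.1},{"travel": [0,0.001,0],"dr": [0,0,0],"claw": 0.1}])

```text
t: 17.15
eef_pos: [0.6619, 0.0506, 0.0919]
eef_rot: [-0.494, 0.49, -0.506, 0.509]
ft_force: [1.0, -0.9, -1.7]
width: 0.0237
```

Call:
send_rows(commands=[{"travel": [0,0.001,0],"dr": [0,0,0],"claw": 0.1},{"travel": [0,0.001,0],"dr": [0,0,0],"claw": 0.1}])

```text
t: 17.4
eef_pos: [0.662, 0.0514, 0.0919]
eef_rot: [-0.494, 0.49, -0.506, 0.509]
ft_force: [0.4, -3.0, -0.3]
width: 0.0241
```

Call:
send_rows(commands=[{"travel": [0,0.001,0],"dr": [0,0,0],"claw": 0.1},{"travel": [0,0.001,0],"dr": [0,0,0],"claw": 0.1}])

```text
t: 17.65
eef_pos: [0.662, 0.0514, 0.0919]
eef_rot: [-0.493, 0.491, -0.506, 0.51]
ft_force: [0.2, -4.3, -0.6]
width: 0.0238
```

```bash
python3 -c "
from h import *
im,dp,m,s=snap('w12');pose();gauge(dp,m,s)
w=cloud(dp,m);L=(w[...,:2]-O)@RJ
for z0,z1 in((.12,.126),(.126,.133)):
    k=(w[...,2]>z0)&(w[...,2]<z1)&(abs(L[...,1])<.03)&(abs(L[...,0])<.02);h,e=np.histogram(L[k][:,1],np.arange(-.014,.006,.001));print(z0,[(round(a*1e3),int(b)) for a,b in zip(e,h)])
"
```

```text
t 17.65 tcp [0.662  0.0514 0.0919] F [ 0.2 -4.3 -0.6] toolx deg -91.82 tilt [ 5.0e-04 -1.0e+00  5.9e-03]
collar jig mm [1.000e-04 2.900e-03 1.099e-01]
tip jig mm [1.000e-04 1.209e-01 1.099e-01]
yaw in jig deg -0.018010101624469144 pitch -0.024528416398959106 [ 0.5 -5.1 -0.7]
crown tool y at x=-.06,-.12,-.17: [-0.0284 -0.0273 -0.0264] axis +5.5mm; slope deg -1.02 1821 -0.111
-0.07 576 ymin -0.0297 z -0.0097 0.0109
-0.066 590 ymin -0.0299 z -0.0102 0.0114
-0.062 745 ymin -0.0323 z -0.0126 0.0135
-0.058 891 ymin -0.0346 z -0.0147 0.0159
-0.054 1092 ymin -0.0378 z -0.0185 0.0184
-0.05 948 ymin -0.0377 z -0.0187 0.0187
-0.046 930 ymin -0.0375 z -0.0184 0.0188
-0.042 166 ymin -0.0369 z -0.0184 0.0178
-0.038 402 ymin -0.0283 z -0.0091 0.0091
-0.034 601 ymin -0.0305 z -0.0108 0.011
-0.03 605 ymin -0.0312 z -0.0119 0.012
-0.026 538 ymin -0.0308 z -0.0119 0.0119
-0.022 256 ymin -0.0311 z -0.0115 0.012
lateral at -.06,-.17 [ 0.0002 -0.    ]
0.12 [(-14, 0), (-13, 1), (-12, 1), (-11, 0), (-10, 31), (-9, 89), (-8, 85), (-7, 95), (-6, 89), (-5, 95), (-4, 92), (-3, 91), (-2, 94), (-1, 96), (0, 185), (1, 137), (2, 178), (3, 177), (4, 176)]
0.126 [(-14, 0), (-13, 0), (-12, 0), (-11, 0), (-10, 34), (-9, 102), (-8, 109), (-7, 121), (-6, 113), (-5, 110), (-4, 110), (-3, 118), (-2, 118), (-1, 122), (0, 95), (1, 57), (2, 22), (3, 9), (4, 2)]
```

Call:
send_rows(commands=[{"travel": [0,0.0015,0],"dr": [0,0,0],"claw": 0.1},{"travel": [0,0.002,0],"dr": [0,0,0],"claw": 0.1},{"travel": [0,0.002,0],"dr": [0,0,0],"claw": 0.1}])

```text
t: 18.08
eef_pos: [0.6619, 0.0514, 0.0919]
eef_rot: [-0.492, 0.491, -0.506, 0.51]
ft_force: [-0.0, -6.7, -0.4]
width: 0.0238
```

Call:
send_rows(commands=[{"travel": [-0.0001,-0.004,0],"dr": [0,0,0],"claw": 0.1},{"travel": [-0.0003,-0.01,0],"dr": [0,0,0],"claw": 0.1},{"travel": [-0.0006,-0.02,0],"dr": [0,0,0],"claw": 0.1},{"travel": [-0.0009,-0.03,0],"dr": [0,0,0],"claw": 0.1},{"travel": [-0.0013,-0.04,0],"dr": [0,0,0],"claw": 0.1},{"travel": [-0.0016,-0.05,0],"dr": [0,0,0],"claw": 0.1},{"travel": [-0.0019,-0.06,0],"dr": [0,0,0],"claw": 0.1},{"travel": [-0.0022,-0.07,0],"dr": [0,0,0],"claw": 0.1},{"travel": [-0.0025,-0.08,0],"dr": [0,0,0],"claw": 0.1},{"travel": [-0.0025,-0.08,0],"dr": [0,0,0],"claw": 0.1}])

```text
t: 19.32
eef_pos: [0.6594, -0.0301, 0.0919]
eef_rot: [-0.492, 0.491, -0.506, 0.511]
ft_force: [-1.2, 0.5, -1.3]
width: 0.0236
```

```bash
python3 -c "
from h import *
im,dp,m,s=snap('w13');pose();gauge(dp,m,s)"
```

```text
t 19.325 tcp [ 0.6594 -0.0301  0.0919] F [-1.2  0.5 -1.3] toolx deg -91.98 tilt [ 0.0033 -1.      0.0056]
collar jig mm [ 0.0002 -0.0776  0.1098]
tip jig mm [0.0005 0.0404 0.1095]
yaw in jig deg -0.13553086934830105 pitch -0.15567977259321655 [-0.7 -0.1 -2.8]
crown tool y at x=-.06,-.12,-.17: [-0.0224 -0.0224 -0.0223] axis +5.5mm; slope deg -0.04 2373 -0.113
-0.07 253 ymin -0.0242 z -0.0047 0.0047
-0.066 246 ymin -0.0245 z -0.0047 0.0047
-0.062 243 ymin -0.0242 z -0.0047 0.0048
-0.058 236 ymin -0.0238 z -0.0048 0.0052
-0.054 1101 ymin -0.0372 z -0.0185 0.0183
-0.05 943 ymin -0.0377 z -0.0187 0.0187
-0.046 925 ymin -0.0377 z -0.0184 0.0188
-0.042 161 ymin -0.0369 z -0.0185 0.0177
-0.038 404 ymin -0.0283 z -0.0091 0.0091
-0.034 602 ymin -0.0298 z -0.0111 0.0113
-0.03 611 ymin -0.0311 z -0.0118 0.012
-0.026 537 ymin -0.0313 z -0.012 0.0119
-0.022 255 ymin -0.0308 z -0.0115 0.0119
lateral at -.06,-.17 [0.0001 0.    ]
```

Call:
send_rows(commands=[{"travel": [-0.0003,-0.01,0],"dr": [0.15,0,0],"claw": 0.1},{"travel": [-0.0006,-0.02,0],"dr": [0.15,0,0],"claw": 0.1},{"travel": [-0.001,-0.032,0],"dr": [0.15,0,0],"claw": 0.1},{"travel": [-0.0014,-0.044,0],"dr": [0.15,0,0],"claw": 0.1},{"travel": [-0.0018,-0.056,0],"dr": [0.15,0,0],"claw": 0.1},{"travel": [-0.0022,-0.07,0],"dr": [0.15,0,0],"claw": 0.1},{"travel": [-0.0028,-0.09,0],"dr": [0.15,0,0],"claw": 0.1},{"travel": [-0.0028,-0.1,0.03],"dr": [0.15,0,0],"claw": 0.1},{"travel": [-0.02,-0.12,0.07],"dr": [0.15,0,0],"claw": 0.1},{"travel": [-0.06,-0.13,0.11],"dr": [0.15,0,0],"claw": 0.1}])

```text
t: 20.62
eef_pos: [0.5994, -0.1613, 0.2026]
eef_rot: [-0.493, 0.49, -0.507, 0.51]
ft_force: [0.4, -0.3, -1.4]
width: 0.0236
```

```bash
python3 -c "
from h import *
from plant import *
s=observe();print(s['eef_pos'].round(4),s['width']);pose(.051)
im,dp=camera('top');d=(im,dp,camera_model('top'));blank(dp,d[2],(-.045,.04))"
```

```text
[ 0.5994 -0.1613  0.2026] 0.023568902943342043
collar jig mm [-0.0556 -0.2142  0.2206]
tip jig mm [-0.0552 -0.0962  0.2206]
yaw in jig deg -0.22191398296585874 pitch -0.0034799883112588423 [ 0.4 -0.3 -1.4]
blank centre x,z [0.0003 0.1093] 206 rms 0.0026
```

Call:
send_rows(commands=[{"travel": [-0.02,-0.01,0],"dr": [0,0,-8],"claw": 0.1},{"travel": [-0.04,-0.03,0],"dr": [0,0,-16],"claw": 0.1},{"travel": [-0.07,-0.05,0],"dr": [0,0,-24],"claw": 0.1},{"travel": [-0.1,-0.07,0],"dr": [0,0,-32],"claw": 0.1},{"travel": [-0.13,-0.1,0],"dr": [0,0,-40],"claw": 0.1},{"travel": [-0.144,-0.13,0],"dr": [0,0,-48],"claw": 0.1},{"travel": [-0.144,-0.16,0],"dr": [0,0,-56],"claw": 0.1},{"travel": [-0.144,-0.19,0],"dr": [0,0,-64],"claw": 0.1},{"travel": [-0.144,-0.21,0],"dr": [0,0,-68],"claw": 0.1},{"travel": [-0.144,-0.22,0],"dr": [0,0,-68],"claw": 0.1}])

```text
t: 21.92
eef_pos: [0.4521, -0.3844, 0.2081]
eef_rot: [-0.121, 0.123, -0.693, 0.7]
ft_force: [0.1, 0.5, -1.3]
width: 0.0236
```

```bash
cat > tip.py <<'E'
from h import *
im,dp,m,s=snap('w14');A=Ro.from_quat(np.roll(s["eef_rot"],-1)).as_matrix()
p=s["eef_pos"]+A@[-.159,-.018,0];print("tip",p.round(4),"to spot",(np.array([.6045,-.399,.220])-p).round(4),"yaw",np.degrees(np.arctan2(-A[1,0],-A[0,0])),"pitch",np.degrees(-A[2,0]),s["width"])
E
python3 tip.py
```

```text
t 21.925 tcp [ 0.4521 -0.3844  0.2081] F [ 0.1  0.5 -1.3] toolx deg -160.13 tilt [ 0.0041 -1.      0.0084]
tip [ 0.6017 -0.3302  0.2255] to spot [ 0.0028 -0.0688 -0.0055] yaw 19.87388888398524 pitch -0.23457661678556893 0.023630054123134327
```

Call:
send_rows(commands=[{"travel": [0.001,-0.015,-0.002],"dr": [0.04,-0.1,0],"claw": 0.1},{"travel": [0.002,-0.035,-0.004],"dr": [0.08,-0.2,0],"claw": 0.1},{"travel": [0.003,-0.055,-0.006],"dr": [0.08,-0.2,0],"claw": 0.1},{"travel": [0.003,-0.066,-0.006],"dr": [0.08,-0.2,0],"claw": 0.1},{"travel": [0.003,-0.069,-0.006],"dr": [0.08,-0.2,0],"claw": 0.1},{"travel": [0.003,-0.069,-0.006],"dr": [0.08,-0.2,0],"claw": 0.1},{"travel": [0.003,-0.069,-0.006],"dr": [0.08,-0.2,0],"claw": 0.1}])

```text
t: 22.85
eef_pos: [0.4554, -0.4534, 0.2022]
eef_rot: [-0.123, 0.122, -0.693, 0.699]
ft_force: [0.1, 0.3, -2.2]
width: 0.0236
```

```bash
sed -i s/w14/w15/ tip.py; cat >> tip.py <<'E'
from plant import *
im,dp=camera("scene");m=camera_model("scene");w=cloud(dp,m)
print("tip px",proj(p,m));u,v=proj(p,m).astype(int)
# points near the expected gauge axis
d=-A[:,0];a=(w-p)@d;r=np.linalg.norm((w-p)-a[...,None]*d,axis=-1);k=(r<.02)&(a>-.14)&(a<.06)
print("axial range seen",np.percentile(a[k],[1,50,99]).round(4),"offset",np.median(w[k]-p-a[k][:,None]*d,axis=0).round(4),k.sum())
L=(w[...,2]>.28)&(abs(w[...,0]-.74)<.12)&(abs(w[...,1]+.42)<.1);q=w[L];print("shade",q.min(0).round(3),q.max(0).round(3))
c=im[max(v-70,0):v+80,max(u-100,0):u+100];cv2.imwrite("pics/end.png",cv2.resize(c,(800,600),interpolation=cv2.INTER_CUBIC))
im,dp=camera("top");blank(dp,camera_model("top"),(-.045,.04))
E
python3 tip.py
```

```text
t 22.85 tcp [ 0.4554 -0.4534  0.2022] F [ 0.1  0.3 -2.2] toolx deg -160.04 tilt [ 2.0e-04 -1.0e+00  8.5e-03]
tip [ 0.6048 -0.3989  0.2202] to spot [-0.0003 -0.0001 -0.0002] yaw 19.959467417965655 pitch -0.010364411543391041 0.023631347062307496
tip px [204.31444933 165.62820996]
axial range seen [-0.1376 -0.1068 -0.0021] offset [-0.001   0.0027  0.0062] 124
shade [ 0.657 -0.431  0.28 ] [ 0.817 -0.369  0.416]
blank centre x,z [0.0007 0.1091] 206 rms 0.0027
```

View pics/end.png

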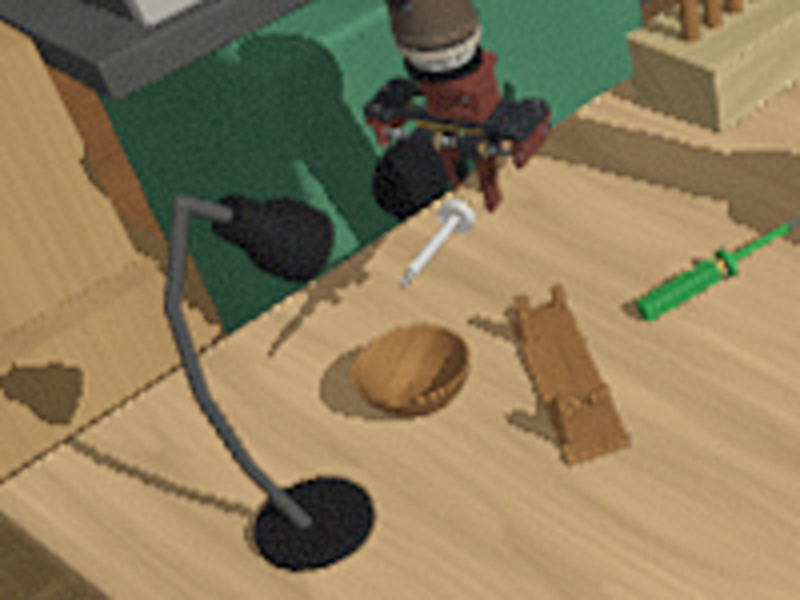

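Call:
send_rows(commands=[{"travel": [0,0,0],"dr": [0,0,0],"claw": 0.1},{"travel": [0,0,0],"dr": [0,0,0],"claw": 0.1},{"travel": [0,0,0],"dr": [0,0,0],"claw": 0.1},{"travel": [0,0,0],"dr": [0,0,0],"claw": 0.1}])

```text
t: 23.5
eef_pos: [0.4553, -0.4536, 0.2023]
eef_rot: [-0.123, 0.122, -0.693, 0.699]
ft_force: [-0.8, -0.4, -0.3]
width: 0.024
```

```bash
python3 -c "
from plant import *
s=observe();print(s['t'],s['eef_pos'],abs(s['joint_velocities']).max(),s['width']);print(sign_off())"
```

```text
23.5 [ 0.45528438 -0.45361088  0.20229316] 0.0014188163117587883 0.02401231140517149
the job is handed in; nothing more can be done
None
```

The job is done and was handed in at 23.5 s. The arm is holding the gauge level and still in the lamp's light.

- **Carrier:** I pushed it until it snapped forward into the detent, moving 10.7 mm for a 9.5 mm push. The last top-camera check put the blank 0.7 mm from the tube's axis, so it is still in the detent.
- **Gauge:** I took the steel-and-beech gauge from the rest and left the green look-alike alone. It went through the tube until the collar stopped at the mouth, with no gap left and about 7 N of push, then came straight out without side load.
- **Final pose:** The gripper holds the handle at 24 mm opening, pitch is about 0.01°, and the joints are almost still. By calculation the tip is within 1 mm of my estimate of the lamp spot. That estimate comes from the camera depth of the shade and foot, so it could be off by several mm.
- **Pin:** I did not measure it directly. In the final scene view the gauge ends within about 2 mm of where a pin pushed in 10 mm should end.
- **Disagreements:** Just before contact, my pose model put the collar gap at 4 mm, while depth showed about 6.5 mm. I went by depth and the contact force. In the scene view the gauge sat about 6 mm higher than calculated, a weak reading from only 124 points, so I did not correct for it.

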